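# Pin the swivel stand and trial-run the paddle grinder

### The arm

A 7-joint arm with a two-finger parallel gripper is mounted at the origin on the work surface. World frame = base frame: x ahead of the robot, y to its left, z up, the work surface at z = 0. Lengths are in m, angles in rad, forces in N, time in s.
With the tool pointing down it reaches from about 0.4 to 0.875 m from the base axis. Payload 6.5 kg.
Tool frame: the origin (TCP) lies on the centre line of the jaws, within the pads' length; the fingertips stand 17 mm ahead of it and the grasp point (between the pads) lies 2 mm behind it; z points along the fingers, y is the line along which they close (so a half turn about z gives the same grasp; the last joint's range is limited). The gripper opens to 88 mm and grips with 3 to 60 N. Pads are 18 mm wide; open, the fingers measure 123 mm over their backs; the gripper's body (75 mm by 187 mm) begins 45 mm behind the grasp point.
Start: joints at [1.197, 0.536, -0.004, 1.538, 0.003, 1.067, -0.071], TCP at [0.197, -0.619, 0.256] pointing down, gripper open.
Joint ranges: [-2.7, 2.7], [-0.37, 2.16], [-1.27, 1.26], [0.24, 2.4], [-1.31, 4.45], [0.19, 1.91], [-2.76, 2.76]. Speed limits (rad/s): [2.39, 2.39, 3.14, 3.14, 3.14, 3.14, 3.14].

### API

Orientations are given as [roll, pitch, yaw] about the fixed x, y, z axes, in that order (R = Rz(yaw) Ry(pitch) Rx(roll)).
In Python, from plant import readout, cams, workorder gives the robot as it stands.
- The arm moves only by the tool jog_arm, never from a script. Its argument "commands" is a list of rows, each a list of 2 entries, a list of its own where there are three numbers: the shift along the tool's x, y, z in m, then the turn, a rotation vector about the tool's x, y, z in rad. A call has 1 to 20 rows; each row is the pose to reach, as a shift and turn from the pose commanded when the call began, along the tool's axes at that moment; what a row does not reach only later rows make up. A row lasts 1/8 s, in which the tool goes at most 62.5 mm and 10.7 degrees, less where a joint would pass 70% of its speed; a pose out of reach is approached as far as the arm can. A call with a gripper value outside its range is refused whole. "jaw" is the finger opening in m, from 0 to 0.0881, set as the call begins (left out, the last holds). The fingers move at their own pace and stop on an object; "squeeze" is the grip in N (left out, the last holds). Time passes only in rows, so rows that repeat a pose let the fingers close. It gives the time, the measured TCP pose, the force, the opening and the grip force at its end, in the units of the state.
- readout.read_state(): the state, without advancing time (a new reading comes with each control period).
- cams.get_image(name): name is "scene" or "top"; returns a dict with "img" (420x560x3 uint8, red, green, blue), "z_map" (420x560 float32, m along the optical axis (not along the pixel's ray), 0 where there is no reading), "intrinsics" (3x3 intrinsics, pixels), "R" (3x3) and "t" (3): a world point X has camera coordinates R X + t. Camera axes: x right, y down, z forward; pixel columns grow to the right and rows downward; lengths in m; the calibration is good to about 2 mm. A picture is of the moment at which its call begins.
- workorder.job_done(): hands the job in; it is judged then, once.
The state is a dict: "time_s": time; "qpos": joint angles; "qvel": joint speeds; "joint_torque": joint torques, N m; "tcp_pos": TCP position; "orientation": TCP orientation; "wrist_force": force on the tool from outside, world axes, zero at the start; "wrist_torque": the same for the moment, N m; "finger_gap": finger opening in m; "gripper_force": force on a finger pad.
Only numpy, scipy, OpenCV 4.12 (cv2) and the standard library are available. Lean on these libraries where they do the work, as an engineer would, in place of code of your own. Each camera call takes 0.05 s, during which the arm holds its last target. There are 200 camera calls.

### The job

Get the bench-mounted grinder ready: swing it round on its swivel stand until the hole in the swivel plate's ear lies over the hole in the base's lug, and push the blue-handled locating pin down through both until its shoulder sits on the ear. Only then give the grinder a trial run: flip the yellow lock-off lever forward, towards the disc, and with it held forward squeeze the paddle fully home against the grinder's body for a good second, then let go so that paddle and lever spring back, and leave the pin in. Leave the punches, the spray can and the steel bracket where they are.

Things in the scene. Friction and masses are not known exactly. Their poses are not given: they have to be found in the camera images.
- stand: Grey cast-iron base of the swivel stand, bolted down: a disc 144 mm across and 40 mm high with a lug 44 mm wide reaching out to 127 mm from the centre along its -x; four bolt ears stand round it, out to 101 mm. Origin: centre of the underside, on the upright swivel axis; z up. It does not move; its place and yaw (about +-0.3 rad) differ each time.
- base_hole (a point): Centre of the mouth of the upright through hole in the base's lug (14 mm wide, brass ring round it), on the lug's top face, 40 mm above the bench and 105 mm along the stand's -x. Covered by the ear when lined up.
- swivel (a joint): Angle of the swivel plate, and of the grinder clamped on it, about the upright axis through the stand's origin, rad, counter-clockwise from above. 0: holes in line. Range -0.25 to 1.0; starts at 0.35 to 0.9. It is held by friction only (about 0.25 N m) and stays where it is left.
- swivel_hole (a point): Centre of the mouth of the hole (14 mm, brass ring) in the swivel plate's ear, on its top, 53 mm above the bench, 105 mm from the swivel axis along the swivel's -x; plate 12 mm thick, ear 40 mm wide, ending at 125 mm. Axes are the swivel's: y along the grinder's barrel, forwards to its head and disc; x sideways to the paddle's side; z up. With the joint at 0 they equal the stand's axes.
- battery (a point): Middle of the grinder's black and red battery, at its rear end: 58 mm wide (swivel x), 56 mm long (y), 64 mm high, 115 mm above the bench at its middle, 131 mm behind the swivel axis (swivel -y). A firm hold for swinging the grinder. Axes as for swivel_hole.
- barrel (a point): Point on the axis of the grinder's level barrel (red and black, 40 mm across), 115 mm above the bench, 18 mm forward of the swivel axis. Its sides are free down to 75 mm above the bench from 60 mm behind the swivel axis (rear clamp) to 61 mm in front (front clamp); clamps 52 mm wide, 143 mm high; the 50 mm disc sits 106 mm in front of the axis, paddle side. Axes as for swivel_hole.
- paddle (a joint): Angle of the paddle switch, rad: 0 let go (springs out by itself), 0.09 fully home against the barrel. Hinged on an upright axis at its rear, 52 mm behind the swivel axis, 24 mm from the barrel's axis on its +x side. While the lock-off lever is back its strut blocks the paddle. Squeezing home takes about 8 N at the lever's pivot.
- paddle_face (a point): Point on the outer face of the grey paddle, 78 mm forward of its hinge and 115 mm above the bench. The paddle is a plate 104 mm long, 24 mm high, 5 mm thick along the barrel's +x side; its x axis points outwards, y along the paddle to its free front end. Let go, its outer face here stands 33 mm from the barrel's axis; home, 26.5 mm.
- lock (a joint): Angle of the yellow lock-off lever, rad: 0 back (locked; a light spring, about 1 N at its end, returns it), 1.6 fully forward at its stop. The paddle goes fully home only while this is above about 1.15; once the paddle is in, the lever cannot spring back. So the finger that flipped it must stay against it, or lie on the folded lever, while the paddle is squeezed.
- lock_pivot (a point): Pivot (upright axis) of the lock-off lever on the paddle, 70 mm forward of the paddle's hinge; with the paddle let go it is about 35 mm from the barrel's axis on the +x side, 2 mm outside the paddle's outer face, 115 mm above the bench.
- lock_tab (a point): End of the yellow lever: a tab 20 mm long from its pivot, 4 mm thick, 18 mm high, standing out from the paddle, raked 0.3 rad to the rear when back. It swings forward (swivel +y) and folds down along the paddle.
- pin: Locating pin, 90 mm long, upright: steel shank 12 mm across and 45 mm long with a 10 mm tapered nose, above it a blue round handle 45 mm long, 22 mm across its waist and 26 mm at its two ends. Origin: the tip of the shank; z up along the pin. 60 to 130 g. It starts in one of the three holes of the punch block, its shoulder on the block's top.
- pin_shoulder (a point): Underside of the pin's blue handle, on its axis, 45 mm above the tip. Sits on the ear when the pin is home.
- pin_grip (a point): Where to grip the pin: on its axis, 72 mm above the tip, 27 mm above the shoulder, on the 22 mm waist (50 to 80 mm above the tip).
- block: Wooden punch block, fixed, 170 x 60 x 56 mm high, long side along its x, three 14 mm holes 55 mm apart along it, 50 mm deep. Origin: centre of the underside. Stands to the left or the right of the stand.
- punch_a: Steel drift punch, 113 mm long, 17 mm thick, standing in the block, its top 68 mm above the block. Origin: its tip, 45 mm below the block's top. Leave it.
- punch_b: Steel drift punch, 113 mm long, 15 mm thick, standing in the block, its top 68 mm above the block. Origin: its tip. Leave it.
- sockets: Red tray of sockets, fixed, 180 x 80 mm, 42 mm high. Origin: centre of the underside. Stands on the side of the stand where the block is not.
- can: Yellow spray can, 62 mm across, 185 mm tall, loose, beyond the stand to the left. Origin: centre of the underside. Leave it.
- bracket: Dark steel brake bracket lying flat, about 150 x 74 x 26 mm, loose, beyond the stand to the right. Origin: on the bench, in the middle of its long bar. Leave it.

How it is judged:
By the outcome, as a careful person would: the job done as asked, in the order asked, and still so for the second after the job is handed in, with the robot touching nothing.
It also fails if it takes over 72 s, if anything falls off the work surface, if the arm or the gripper's body presses on something with over 40 N, if the wrist force passes 120 N, or if a joint passes its speed limit or range.

## Working session

There is one attempt and no reset: what is moved stays moved. The work goes in short steps, Python scripts to look and compute and a tool call to move; the robot and the scene stay as the last step left them, time stands still between calls to the robot, and variables do not carry over. Pictures are saved under pics/ and viewed, at most 10 in all, crops included, and the job is handed in when it is done.

Besides the shell and the picture viewer there is one more tool, called after ">>>" as a command line: name --argument value ..., lists and objects as JSON in quotes. jog_arm: Moves the arm, as the interface text tells. Its arguments: {"type":"object","properties":{"commands":{"type":"array","items":{"type":"array"}},"jaw":{"type":"number"},"squeeze":{"type":"number"}},"required":["commands"]}

```bash
ls; mkdir -p pics
python3 - <<'E'
from plant import readout, cams
import cv2, numpy as np
s=readout.read_state(); print({k:np.round(v,3) for k,v in s.items()})
for n in("scene","top"):
    d=cams.get_image(n); np.savez(f'{n}0.npz',**d)
    cv2.imwrite(f'pics/{n}0.png',d['img'][:,:,::-1]); print(n,d['intrinsics'],-d['R'].T@d['t'],d['R'])
E
```

```text
pics
{'time_s': np.float64(0.0), 'qpos': array([ 1.197,  0.537, -0.004,  1.539,  0.003,  1.067, -0.071]), 'qvel': array([-0.002, -0.   ,  0.001,  0.   ,  0.001, -0.002,  0.001]), 'joint_torque': array([ 1.0000e-03, -5.7099e+01,  9.9100e-01, -2.5160e+01, -5.6000e-02,
        1.8000e-02,  0.0000e+00]), 'tcp_pos': array([ 0.197, -0.619,  0.255]), 'orientation': array([-3.14 ,  0.   ,  0.308]), 'wrist_force': array([-1.007,  0.171,  0.363]), 'wrist_torque': array([0.024, 0.014, 0.008]), 'gripper_force': np.float64(0.0), 'finger_gap': np.float64(0.088)}
scene [[432.43180001   0.         292.37728352]
 [  0.         432.43180001 214.6785388 ]
 [  0.           0.           1.        ]] [ 1.0216112  -0.81268368  0.72856184] [[ 0.88871311  0.45795512 -0.02158963]
 [ 0.23983904 -0.5045358  -0.82940995]
 [-0.39072528  0.73192946 -0.5582231 ]]
top [[449.67843075   0.         283.10502892]
 [  0.         449.67843075 216.07884266]
 [  0.           0.           1.        ]] [0.45574099 0.02740651 1.1530472 ] [[-0.02057667 -0.99975913  0.00763439]
 [-0.99111492  0.01939393 -0.13158679]
 [ 0.13140703 -0.01027418 -0.99127526]]
```

View pics/scene0.png

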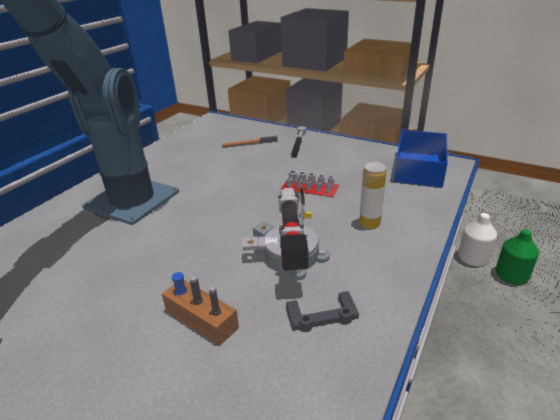

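View pics/top0.png

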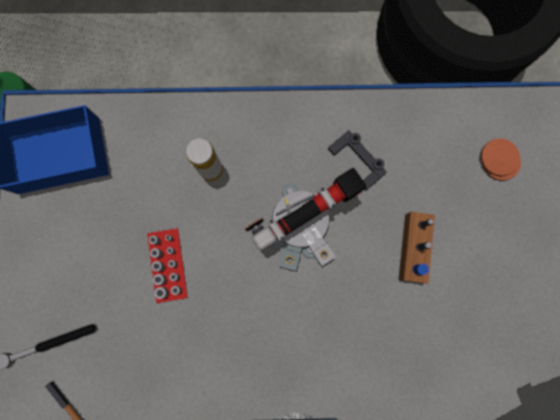

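Scene: block on the right (−y), blue pin in its robot-side hole (top ≈ (421,270)); swivel ear hole ≈ (323,254), base lug hole ≈ (290,260), battery ≈ (350,184), lever ≈ (287,200) on the far (+x) side, can at (205,160).

```bash
cat > h.py <<'E'
import numpy as np, cv2
from plant import readout, cams
def ray(d,u,v,z):
    K,R,t=d['intrinsics'],d['R'],d['t']; c=-R.T@t
    r=R.T@np.linalg.inv(K)@np.array([u,v,1.]); return c+r*(z-c[2])/r[2]
def proj(d,X):
    p=d['intrinsics']@(d['R']@np.asarray(X,float)+d['t']); return p[:2]/p[2]
def blobs(d,lo,hi,box,amin=4):
    hsv=cv2.cvtColor(np.asarray(d['img']),cv2.COLOR_RGB2HSV); m=cv2.inRange(hsv,np.array(lo),np.array(hi))
    x0,x1,y0,y1=box; k=np.zeros_like(m); k[y0:y1,x0:x1]=m[y0:y1,x0:x1]
    n,l,st,c=cv2.connectedComponentsWithStats(k)
    return [(tuple(np.round(c[i],1)),int(st[i,4])) for i in range(1,n) if st[i,4]>=amin]
def crop(d,box,f,name):
    x0,x1,y0,y1=box; cv2.imwrite(f'pics/{name}.png',cv2.resize(np.asarray(d['img'])[y0:y1,x0:x1,::-1],None,fx=f,fy=f,interpolation=cv2.INTER_CUBIC))
E
python3 - <<'E'
from h import *
d=np.load('top0.npz')
box=(230,450,150,290)
print('brass',[(c,a,np.round(ray(d,*c,.053),4)) for c,a in blobs(d,(12,60,60),(28,255,255),(270,345,235,280))])
print('yellow',[(c,a,np.round(ray(d,*c,.115),4)) for c,a in blobs(d,(18,120,120),(35,255,255),(260,320,180,225))])
print('blue',[(c,a,np.round(ray(d,*c,.101),4)) for c,a in blobs(d,(105,120,60),(125,255,255),(400,445,250,290))])
print('wood',[(c,a,np.round(ray(d,*c,.056),4)) for c,a in blobs(d,(5,120,60),(15,255,255),(395,445,205,295),50)])
crop(d,(235,435,155,290),4,'crop0')
E
```

```text
brass [((np.float64(323.5), np.float64(253.0)), 28, array([ 0.5087, -0.0808,  0.053 ])), ((np.float64(288.8), np.float64(259.1)), 37, array([0.4956, 0.0043, 0.053 ]))]
yellow []
blue [((np.float64(421.2), np.float64(268.9)), 103, array([ 0.4648, -0.3026,  0.101 ]))]
wood [((np.float64(416.8), np.float64(246.3)), 1289, array([ 0.5203, -0.3092,  0.056 ]))]
```

View pics/crop0.png

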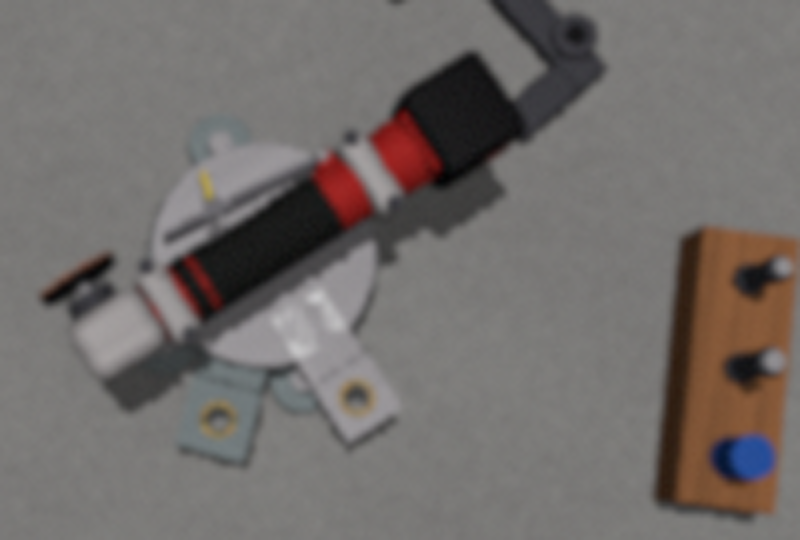

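Crop: base lug ring centre at crop (219,419), ear ring (357,398), lever tab yellow at (207,187), base disc ≈ (265,255), battery ≈ (462,115).

```bash
cat >> h.py <<'E'
def rz(a): c,s=np.cos(a),np.sin(a); return np.array([[c,-s],[s,c]])
def to(x,y,z,yaw,s=None):
    "shift/turn in tool axes from present pose to tool-down pose"
    s=s or readout.read_state(); p=s['tcp_pos']; a=s['orientation'][2]
    dx=rz(-a)@(np.array([x,y])-p[:2]); dy=(yaw-a+np.pi/2)%np.pi-np.pi/2
    return np.round([dx[0],-dx[1],p[2]-z,-dy],4)
E
python3 - <<'E'
from h import *
d=np.load('top0.npz'); e=np.load('scene0.npz')
B=ray(d,289.3,259.5,.04)[:2]; S=ray(d,323.8,253.7,.053)[:2]
m=(B+S)/2; v=S-B; L=np.linalg.norm(v); n=np.array([-v[1],v[0]])/L; n*=np.sign(n[0])
C=m+n*np.sqrt(.105**2-L*L/4)
ys=np.arctan2(*(C-B)[::-1]); yw=np.arctan2(*(C-S)[::-1])
print('B',B,'S',S,'L',L,'C',C,'stand yaw',ys,'swivel',yw-ys, 'disc centre by eye',ray(d,301,219,.04))
for n,q,z in(('bat',(0,-.131),.147),('head',(0,.106),.135),('tabtip',(.054,.012),.124)):
    w=C+rz(yw)@q; print(n,w,'top px',proj(d,[*w,z]),'scene px',proj(e,[*w,z]))
print('bat at 0',C+rz(ys)@(0,-.131))
P=ray(d,421.2,268.9,.101); print('pin',P,'scene px of pin top',proj(e,[*P[:2],.101]),blobs(e,(105,120,60),(125,255,255),(160,200,260,305)))
w=blobs(d,(5,120,60),(15,255,255),(395,445,205,295),50)
hsv=cv2.cvtColor(d['img'],cv2.COLOR_RGB2HSV); m=cv2.inRange(hsv,(5,120,60),(15,255,255)); m[:205]=0;m[295:]=0;m[:,:395]=0;m[:,445:]=0
print(cv2.minAreaRect(cv2.findNonZero(m)))
print('can top',ray(d,200,150,.185))
E
```

```text
B [0.49501405 0.0028204 ] S [ 0.50695006 -0.08146527] L 0.08512663402563327 C [ 0.59602009 -0.02586374] stand yaw -0.2766996514320686 swivel 0.8347559758955649 disc centre by eye [ 0.59506437 -0.02863003  0.04      ]
bat [ 0.66538962 -0.1369892 ] top px [349.84952375 181.65050099] scene px [294.82042537 239.94857152]
head [0.53988902 0.06405457] top px [262.75934528 238.68606354] scene px [287.24172322 190.2596648 ]
tabtip [0.63547307 0.01291077] top px [284.37061975 197.55156583] scene px [311.36299737 211.62186117]
bat at 0 [ 0.56023321 -0.1518808 ]
pin [ 0.46481965 -0.30256091  0.101     ] scene px of pin top [178.59346106 274.21563179] [((np.float64(178.5), np.float64(282.6)), 196)]
((418.2524719238281, 247.47525024414062), (25.07493782043457, 68.55806732177734), 5.710593223571777)
can top [0.73506199 0.19811276 0.185     ]
```

```bash
sed -i 's|dy=(yaw-a+np.pi/2)%np.pi-np.pi/2|dy=(yaw-a+np.pi)%(2*np.pi)-np.pi|' h.py
python3 - <<'E'
from h import *
print(to(.6654,-.137,.255,2.129))
E
```

```text
[ 0.5927 -0.3173 -0.     -1.8211]
```

>>> jog_arm --commands '[[[0.593, -0.317, 0], [0, 0, -1.82]], [[0.593, -0.317, 0], [0, 0, -1.82]], [[0.593, -0.317, 0], [0, 0, -1.82]], [[0.593, -0.317, 0], [0, 0, -1.82]], [[0.593, -0.317, 0], [0, 0, -1.82]], [[0.593, -0.317, 0], [0, 0, -1.82]], [[0.593, -0.317, 0], [0, 0, -1.82]], [[0.593, -0.317, 0], [0, 0, -1.82]], [[0.593, -0.317, 0], [0, 0, -1.82]], [[0.593, -0.317, 0], [0, 0, -1.82]], [[0.593, -0.317, 0], [0, 0, -1.82]], [[0.593, -0.317, 0], [0, 0, -1.82]], [[0.593, -0.317, 0], [0, 0, -1.82]], [[0.593, -0.317, 0], [0, 0, -1.82]], [[0.593, -0.317, 0], [0, 0, -1.82]], [[0.593, -0.317, 0], [0, 0, -1.82]]]' --jaw 0.088 --squeeze 20

```text
time_s: 2.1
tcp_pos: [0.6657, -0.1384, 0.2559]
orientation: [-3.141, 0.0, 2.127]
wrist_force: [-0.4, 0.7, -0.1]
finger_gap: 0.0879
gripper_force: 0.0
```

>>> jog_arm --commands '[[[0, 0, 0.05], [0, 0, 0]], [[0, 0, 0.1], [0, 0, 0]], [[0, 0, 0.134], [0, 0, 0]], [[0, 0, 0.134], [0, 0, 0]], [[0, 0, 0.134], [0, 0, 0]]]'

```text
time_s: 2.72
tcp_pos: [0.6671, -0.1377, 0.1235]
orientation: [3.14, 0.001, 2.128]
wrist_force: [0.5, 0.6, 0.5]
finger_gap: 0.0882
gripper_force: 0.0
```

>>> jog_arm --commands '[[[0, 0, 0], [0, 0, 0]], [[0, 0, 0], [0, 0, 0]], [[0, 0, 0], [0, 0, 0]], [[0, 0, 0], [0, 0, 0]], [[0, 0, 0], [0, 0, 0]], [[0, 0, 0], [0, 0, 0]]]' --jaw 0.05 --squeeze 15

```text
time_s: 3.48
tcp_pos: [0.6659, -0.1385, 0.1222]
orientation: [-3.141, 0.001, 2.128]
wrist_force: [-2.7, -2.1, 4.4]
finger_gap: 0.0585
gripper_force: 15.0
```

Gripped (58.5 mm, as it should be). Swing the arc.

>>> jog_arm --commands '[[[0.0007, -0.0131, 0], [0, 0, 0.1]], [[0.0026, -0.026, 0], [0, 0, 0.2]], [[0.0059, -0.0387, 0], [0, 0, 0.3]], [[0.0103, -0.051, 0], [0, 0, 0.4]], [[0.016, -0.0628, 0], [0, 0, 0.5]], [[0.0229, -0.074, 0], [0, 0, 0.6]], [[0.0308, -0.0844, 0], [0, 0, 0.7]], [[0.0397, -0.094, 0], [0, 0, 0.8]], [[0.0431, -0.0971, 0], [0, 0, 0.835]], [[0.0431, -0.0971, 0], [0, 0, 0.835]], [[0.0431, -0.0971, 0], [0, 0, 0.835]]]'

```text
time_s: 4.85
tcp_pos: [0.5609, -0.1542, 0.1222]
orientation: [3.141, 0.002, 1.291]
wrist_force: [-1.0, -4.4, 4.6]
finger_gap: 0.0577
gripper_force: 14.9
```

Run:
```python
from h import *
d=cams.get_image('top'); np.savez('top1.npz',**d)
print('brass',[(c,a,np.round(ray(d,*c,.053),4)) for c,a in blobs(d,(12,60,60),(28,255,255),(270,345,235,285))])
crop(d,(240,390,165,285),5,'crop1')
```

```text
brass [((np.float64(290.5), np.float64(259.0)), 35, array([4.957e-01, 2.000e-04, 5.300e-02]))]
```

View pics/crop1.png

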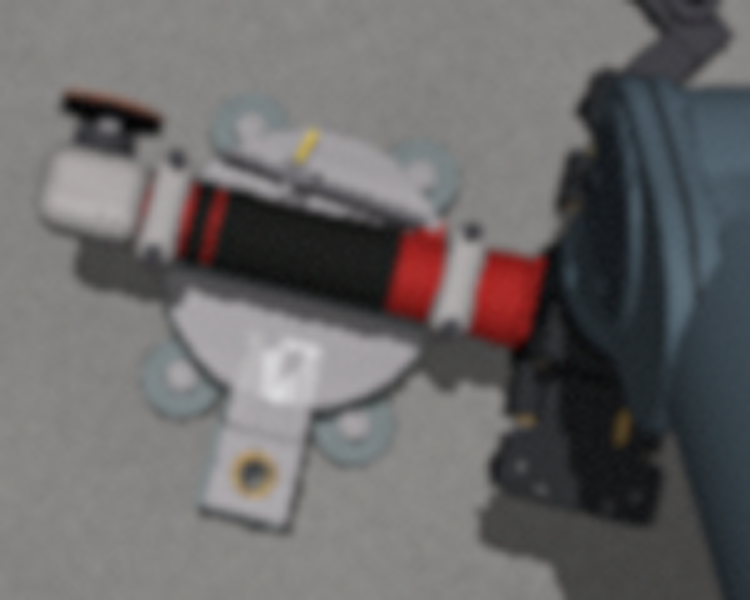

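Ear now nearly covers the lug; a lug sliver shows on its left (crop x≈207) only, so it's slightly short. Refine with weighted ring centroids.

```bash
cat >> h.py <<'E'
def ring(d,u,v,z,r=7):
    "saturation-weighted centroid of brass ring near u,v"
    u0,v0=int(round(u)),int(round(v))
    for _ in range(4):
        P=np.asarray(d['img'])[v0-r:v0+r+1,u0-r:u0+r+1].astype(float)
        w=np.clip(P[...,0]-P[...,2]-25,0,None); Y,X=np.mgrid[v0-r:v0+r+1,u0-r:u0+r+1]
        c=(w*X).sum()/w.sum(),(w*Y).sum()/w.sum(); u0,v0=int(round(c[0])),int(round(c[1]))
    return np.round(c,2),ray(d,*c,z)
E
python3 - <<'E'
from h import *
d0=np.load('top0.npz'); d1=np.load('top1.npz')
print('B',ring(d0,289.3,259.5,.04)); print('S0',ring(d0,324,254,.053)); print('S1',ring(d1,290.5,259.3,.053))
B=ring(d0,289.3,259.5,.04)[1][:2];S0=ring(d0,324,254,.053)[1][:2];S1=ring(d1,290.5,259.3,.053)[1][:2]
# centre from S0,S1,B all on r=.105 circle
from scipy.optimize import least_squares
f=least_squares(lambda c:[np.linalg.norm(p-c)-.105 for p in(B,S0,S1)],[.596,-.026]); C=f.x
a=lambda p:np.arctan2(*(C-p)[::-1]); print('C',C,f.fun,'yaws',a(B),a(S0),a(S1),'rest',a(S1)-a(B))
im=d1['img'].astype(int).sum(2)//3
for v in(254,263,265): print(v,im[v,274:306])
E
```

```text
B (array([288.95, 259.24]), array([0.49567331, 0.00366471, 0.04      ]))
S0 (array([323.76, 253.75]), array([ 0.50682863, -0.08136606,  0.053     ]))
S1 (array([290.06, 259.07]), array([0.4955724 , 0.00123449, 0.053     ]))
C [ 0.59648573 -0.02669929] [ 2.85886059e-04  8.81820352e-06 -2.91845161e-04] yaws -0.29255099240554444 0.547544304500489 -0.27004784252166814 rest 0.022503149883876306
254 [129 131 129 132 130 129 127 128 132 146 161 168 168 168 168 162 158 157
 161 166 166 164 163 162 159 150 125 104 106 111 117 125]
263 [131 130 130 130 132 132 136 151 164 170 169 168 164 154 141 131 133 137
 142 150 161 169 169 160 130  99 108 129 137 138 138 138]
265 [132 132 131 131 129 125 127 140 153 159 164 166 167 168 167 166 167 166
 166 167 169 170 164 144 110 105 124 134 135 135 137 138]
```

>>> jog_arm --commands '[[[0, -0.003, 0], [0, 0, 0.023]], [[0, -0.003, 0], [0, 0, 0.023]], [[0, -0.003, 0], [0, 0, 0.023]]]'

```text
time_s: 5.28
tcp_pos: [0.558, -0.1533, 0.1221]
orientation: [3.141, 0.002, 1.269]
wrist_force: [-1.8, -4.7, 4.6]
finger_gap: 0.0581
gripper_force: 14.9
```

>>> jog_arm --commands '[[[0, 0, 0], [0, 0, 0]], [[0, 0, 0], [0, 0, 0]], [[0, 0, 0], [0, 0, 0]], [[0, 0, -0.05], [0, 0, 0]], [[0, 0, -0.1], [0, 0, 0]], [[0, 0, -0.1], [0, 0, 0]]]' --jaw 0.088

```text
time_s: 6.02
tcp_pos: [0.5606, -0.1516, 0.2256]
orientation: [3.134, -0.001, 1.27]
wrist_force: [-0.3, 0.3, -0.9]
finger_gap: 0.088
gripper_force: 0.0
```

Run:
```python
from h import *
d=cams.get_image('top'); np.savez('top2.npz',**d)
c,S=ring(d,290,259,.053); C=np.array([.5965,-.0267]); print(c,S,'rest',np.arctan2(*(C-S[:2])[::-1])+.2926)
im=d['img'].astype(int).sum(2)//3
for v in(254,263,265): print(v,im[v,274:306])
# pin move: tool y along swivel y -> yaw such that (sin,-cos)=+-(-sin ys,cos ys)
print('pin',to(.4645,-.3035,.222,-.2926+np.pi), to(.4645,-.3035,.222,-.2926),readout.read_state()['qpos'])
```

```text
[289.64 258.76] [0.49633132 0.00222941 0.053     ] rest 0.011443483463758952
254 [132 132 133 133 132 129 129 132 144 159 168 169 170 167 162 158 157 162
 167 167 167 165 163 162 157 138 117 117 122 117 117 127]
263 [132 131 131 130 133 138 153 165 171 171 170 168 163 153 141 134 136 144
 155 162 169 170 158 129 109 118 132 137 137 138 139 139]
265 [134 133 132 131 129 129 134 142 151 159 166 168 169 168 167 168 168 168
 170 171 171 166 142 109 109 129 137 136 137 136 139 139]
pin [-1.7310e-01 -4.5200e-02  1.2000e-03 -1.5789e+00] [-1.7310e-01 -4.5200e-02  1.2000e-03  1.5627e+00] [ 0.42635877  0.47250486 -0.31709718  1.74975304  0.17643832  0.943773
 -0.26234763]
```

Run:
```python
from h import *
d=np.load('top0.npz'); K,R,t=d['intrinsics'],d['R'],d['t']
hsv=cv2.cvtColor(d['img'],cv2.COLOR_RGB2HSV); m=cv2.inRange(hsv,(105,120,60),(125,255,255))
P=[]
for v in range(255,285):
  for u in range(405,440):
    z=d['z_map'][v,u]
    if m[v,u] and z>0:
        X=R.T@(np.linalg.inv(K)@[u,v,1]*z-t); P.append([u,v,*X])
P=np.array(P); print('zmax',np.percentile(P[:,4],[5,50,95]))
T=P[P[:,4]>np.percentile(P[:,4],95)-.006]; print(len(T),T.mean(0),np.ptp(T,axis=0)); x,y=ray(d,T[:,0].mean(),T[:,1].mean(),.101)[:2]
print(x,y,to(x,y,.225,-.2926))
```

```text
zmax [0.0730507  0.09989219 0.10348922]
76 [ 4.22486842e+02  2.68986842e+02  4.64564236e-01 -3.05644186e-01
  1.00714922e-01] [9.00000000e+00 1.00000000e+01 2.30158038e-02 2.21938897e-02
 7.26397464e-03]
0.4645574572212109 -0.30555257065708036 [-0.1751 -0.0445 -0.0018  1.5627]
```

>>> jog_arm --commands '[[[-0.175, -0.0445, -0.002], [0, 0, 1.563]], [[-0.175, -0.0445, -0.002], [0, 0, 1.563]], [[-0.175, -0.0445, -0.002], [0, 0, 1.563]], [[-0.175, -0.0445, -0.002], [0, 0, 1.563]], [[-0.175, -0.0445, -0.002], [0, 0, 1.563]], [[-0.175, -0.0445, -0.002], [0, 0, 1.563]], [[-0.175, -0.0445, -0.002], [0, 0, 1.563]], [[-0.175, -0.0445, -0.002], [0, 0, 1.563]], [[-0.175, -0.0445, -0.002], [0, 0, 1.563]], [[-0.175, -0.0445, -0.002], [0, 0, 1.563]], [[-0.175, -0.0445, -0.002], [0, 0, 1.563]], [[-0.175, -0.0445, -0.002], [0, 0, 1.563]], [[-0.175, -0.0445, -0.002], [0, 0, 1.563]]]'

```text
time_s: 7.7
tcp_pos: [0.4635, -0.3056, 0.2236]
orientation: [-3.142, 0.0, -0.293]
wrist_force: [0.3, -0.6, 0.0]
finger_gap: 0.0883
gripper_force: 0.0
```

Run:
```python
from h import *
s=readout.read_state(); print(s['qpos'],s['tcp_pos'],s['orientation'],to(.4646,-.3056,.081,-.2926,s))
```

```text
[ 0.45411848  0.41309027  0.06121339  1.82654418 -0.03131545  0.90299998
 -1.33412013] [ 0.46345016 -0.30557528  0.22362157] [-3.14154235e+00  1.06082412e-04 -2.92917000e-01] [ 0.0011 -0.0003  0.1426 -0.0003]
```

>>> jog_arm --commands '[[[0.001, 0, 0.05], [0, 0, 0]], [[0.001, 0, 0.1], [0, 0, 0]], [[0.001, 0, 0.142], [0, 0, 0]], [[0.001, 0, 0.142], [0, 0, 0]], [[0.001, 0, 0.142], [0, 0, 0]]]'

```text
time_s: 8.32
tcp_pos: [0.4654, -0.3065, 0.0831]
orientation: [3.141, -0.002, -0.293]
wrist_force: [-0.1, -0.4, 0.4]
finger_gap: 0.0877
gripper_force: 0.0
```

>>> jog_arm --commands '[[[0, 0, 0], [0, 0, 0]], [[0, 0, 0], [0, 0, 0]], [[0, 0, 0], [0, 0, 0]], [[0, 0, 0], [0, 0, 0]], [[0, 0, 0], [0, 0, 0]], [[0, 0, 0], [0, 0, 0]], [[0, 0, 0], [0, 0, 0]]]' --jaw 0.01 --squeeze 25

```text
time_s: 9.2
tcp_pos: [0.4644, -0.3059, 0.0817]
orientation: [3.141, 0.0, -0.293]
wrist_force: [-0.1, 0.2, -1.0]
finger_gap: 0.0224
gripper_force: 24.7
```

>>> jog_arm --commands '[[[0, 0, -0.02], [0, 0, 0]], [[0, 0, -0.06], [0, 0, 0]], [[0, 0, -0.11], [0, 0, 0]], [[0, 0, -0.11], [0, 0, 0]], [[0, 0, -0.11], [0, 0, 0]]]'

```text
time_s: 9.82
tcp_pos: [0.464, -0.3055, 0.1911]
orientation: [-3.141, 0.001, -0.293]
wrist_force: [-0.3, -0.5, -0.6]
finger_gap: 0.0224
gripper_force: 24.7
```

Run:
```python
from h import *
s=readout.read_state(); print(s['tcp_pos'],s['orientation'],s['wrist_force'],s['finger_gap'],to(.4957,.0033,.16,-.2926,s))
```

```text
[ 0.46397378 -0.30545086  0.19105449] [-3.14128092e+00  1.08322991e-03 -2.93090155e-01] [-0.33245953 -0.45325775 -0.59770805] 0.02240802724966931 [-0.0588 -0.3048  0.0311 -0.0005]
```

>>> jog_arm --commands '[[[-0.012, -0.06, 0], [0, 0, 0]], [[-0.023, -0.12, 0], [0, 0, 0]], [[-0.035, -0.18, 0], [0, 0, 0]], [[-0.047, -0.24, 0.01], [0, 0, 0]], [[-0.0588, -0.29, 0.02], [0, 0, 0]], [[-0.0588, -0.3048, 0.03], [0, 0, 0]], [[-0.0588, -0.3048, 0.05], [0, 0, 0]], [[-0.0588, -0.3048, 0.05], [0, 0, 0]], [[-0.0588, -0.3048, 0.05], [0, 0, 0]]]'

```text
time_s: 10.95
tcp_pos: [0.4961, 0.0019, 0.1415]
orientation: [3.141, 0.001, -0.295]
wrist_force: [0.6, 0.1, -0.2]
finger_gap: 0.0221
gripper_force: 24.7
```

Run:
```python
from h import *
s=readout.read_state(); print(s['tcp_pos'],s['wrist_force'],to(.4957,.0033,.128,-.2926,s))
e=cams.get_image('scene'); np.savez('scene3.npz',**e)
print('predicted tip',proj(e,[*s['tcp_pos'][:2],s['tcp_pos'][2]-.0707]),'hole',proj(e,[.4957,.0033,.053]))
crop(e,(190,340,170,280),5,'crop3')
```

```text
[0.49611035 0.00192991 0.1415396 ] [ 0.61919607  0.07573962 -0.18532323] [-0.0008 -0.0012  0.0135 -0.0021]
predicted tip [262.86463523 217.81766407] hole [263.38030055 222.92174322]
```

View pics/crop3.png

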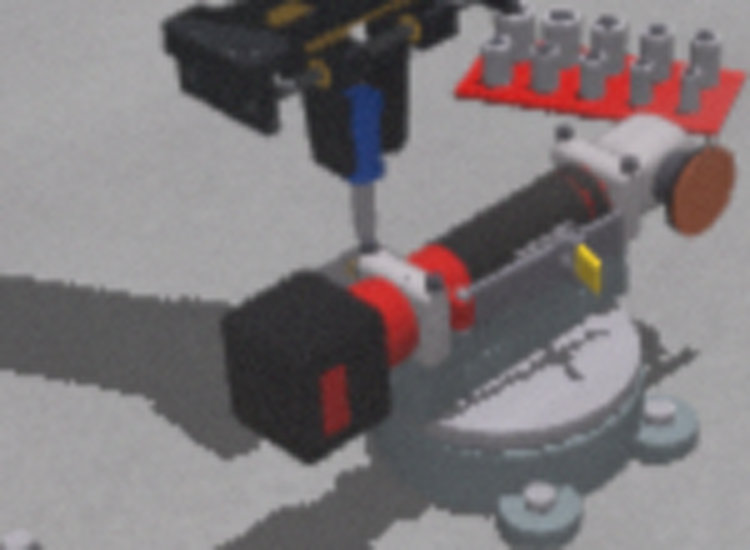

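>>> jog_arm --commands '[[[-0.0005, -0.001, 0.008], [0, 0, 0]], [[-0.0005, -0.001, 0.014], [0, 0, 0]], [[-0.0005, -0.001, 0.018], [0, 0, 0]], [[-0.0005, -0.001, 0.022], [0, 0, 0]], [[-0.0005, -0.001, 0.026], [0, 0, 0]], [[-0.0005, -0.001, 0.026], [0, 0, 0]]]'

```text
time_s: 11.75
tcp_pos: [0.4959, 0.0041, 0.1154]
orientation: [3.141, 0.001, -0.293]
wrist_force: [-0.3, -0.0, -1.2]
finger_gap: 0.0224
gripper_force: 24.7
```

>>> jog_arm --commands '[[[0, 0, 0.003], [0, 0, 0]], [[0, 0, 0.006], [0, 0, 0]], [[0, 0, 0.009], [0, 0, 0]], [[0, 0, 0.012], [0, 0, 0]], [[0, 0, 0.012], [0, 0, 0]]]'

```text
time_s: 12.38
tcp_pos: [0.4958, 0.004, 0.1033]
orientation: [3.141, 0.001, -0.293]
wrist_force: [-1.4, -1.0, -2.1]
finger_gap: 0.0221
gripper_force: 24.7
```

>>> jog_arm --commands '[[[0, 0, 0.004], [0, 0, 0]], [[0, 0, 0.008], [0, 0, 0]], [[0, 0, 0.012], [0, 0, 0]], [[0, 0, 0.016], [0, 0, 0]], [[0, 0, 0.016], [0, 0, 0]]]'

```text
time_s: 13.0
tcp_pos: [0.4957, 0.0039, 0.0872]
orientation: [3.141, 0.001, -0.293]
wrist_force: [-2.7, -1.4, -2.3]
finger_gap: 0.0226
gripper_force: 24.7
```

>>> jog_arm --commands '[[[0, 0, 0.003], [0, 0, 0]], [[0, 0, 0.006], [0, 0, 0]], [[0, 0, 0.008], [0, 0, 0]], [[0, 0, 0.0095], [0, 0, 0]], [[0, 0, 0.0095], [0, 0, 0]], [[0, 0, 0.0095], [0, 0, 0]]]'

```text
time_s: 13.75
tcp_pos: [0.4962, 0.0041, 0.0784]
orientation: [-3.141, -0.0, -0.293]
wrist_force: [-4.5, -1.3, 5.3]
finger_gap: 0.0226
gripper_force: 25.0
```

>>> jog_arm --commands '[[[0, 0, 0.001], [0, 0, 0]], [[0, 0, 0.001], [0, 0, 0]], [[0, 0, 0.001], [0, 0, 0]]]'

```text
time_s: 14.12
tcp_pos: [0.4967, 0.004, 0.0782]
orientation: [-3.141, -0.001, -0.293]
wrist_force: [-6.5, -2.0, 14.9]
finger_gap: 0.0224
gripper_force: 25.5
```

>>> jog_arm --commands '[[[0, 0, 0], [0, 0, 0]], [[0, 0, 0], [0, 0, 0]], [[0, 0, 0], [0, 0, 0]], [[0, 0, 0], [0, 0, 0]], [[0, 0, -0.05], [0, 0, 0]], [[0, 0, -0.1], [0, 0, 0]], [[0, 0, -0.15], [0, 0, 0]], [[0, 0, -0.15], [0, 0, 0]]]' --jaw 0.07

```text
time_s: 15.12
tcp_pos: [0.4986, 0.0042, 0.2308]
orientation: [-3.139, -0.007, -0.293]
wrist_force: [0.1, 0.8, -0.3]
finger_gap: 0.0699
gripper_force: 0.0
```

Run:
```python
from h import *
ys=-.2926; C=np.array([.5965,-.0267])
w=C+rz(ys)@(.0075,-.008); yaw=ys+np.pi/2
print(w,yaw,to(*w,.228,yaw),readout.read_state()['qpos'])
d=cams.get_image('scene'); np.savez('scene4.npz',**d); crop(d,(190,340,170,280),5,'crop4')
p=proj(d,[.4957,.0035,.098]);q=proj(d,[.4957,.0035,.053]); print('pin top/shoulder px predicted in crop',(p-[190,170])*5,(q-[190,170])*5)
```

```text
[ 0.60137369 -0.0365233 ] 1.2781963267948966 [ 0.1101  0.0093  0.0028 -1.5716] [-0.07586949  0.30876153 -0.02741958  1.96123507  0.0111085   0.86390753
 -1.9733584 ]
pin top/shoulder px predicted in crop [362.11881793 195.43374398] [367.08731628 264.41870533]
```

View pics/crop4.png

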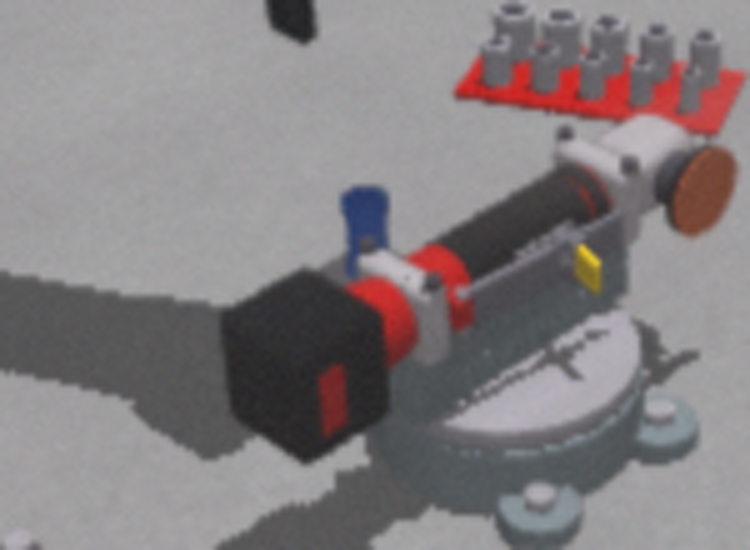

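>>> jog_arm --commands '[[[0.05, 0.005, 0], [0, 0, -1.572]], [[0.11, 0.009, 0], [0, 0, -1.572]], [[0.11, 0.009, 0], [0, 0, -1.572]], [[0.11, 0.009, 0], [0, 0, -1.572]], [[0.11, 0.009, 0], [0, 0, -1.572]], [[0.11, 0.009, 0], [0, 0, -1.572]], [[0.11, 0.009, 0], [0, 0, -1.572]], [[0.11, 0.009, 0], [0, 0, -1.572]], [[0.11, 0.009, 0], [0, 0, -1.572]], [[0.11, 0.009, 0], [0, 0, -1.572]], [[0.11, 0.009, 0], [0, 0, -1.572]], [[0.11, 0.009, 0], [0, 0, -1.572]]]'

```text
time_s: 16.68
tcp_pos: [0.5986, -0.0363, 0.2268]
orientation: [-3.141, 0.0, 1.278]
wrist_force: [0.3, -0.3, -0.1]
finger_gap: 0.0699
gripper_force: 0.0
```

Run:
```python
from h import *
ys=-.2926; C=np.array([.5965,-.0267]); w=C+rz(ys)@(.0075,-.008)
s=readout.read_state(); print(s['tcp_pos'],s['orientation'],to(*w,.114,ys+np.pi/2,s))
for n in('scene4','top2'):
    d=np.load(n+'.npz'); b=blobs(d,(18,120,100),(35,255,255),(260,320,180,245)); print(n,b,'pred',proj(d,[*(C+rz(ys)@(.0445,.015)),.115 if n[0]=='s' else .124]))
```

```text
[ 0.59862243 -0.03626901  0.22678187] [-3.14097994e+00  1.56602652e-04  1.27814872e+00] [ 0.0006  0.0027  0.1128 -0.    ]
scene4 [((np.float64(307.1), np.float64(222.9)), 34)] pred [307.70199304 223.13758516]
top2 [] pred [300.67825393 193.86438642]
```

>>> jog_arm --commands '[[[0, 0.0025, 0.02], [0, 0, 0]], [[0, 0.0025, 0.05], [0, 0, 0]], [[0, 0.0025, 0.08], [0, 0, 0]], [[0, 0.0025, 0.1], [0, 0, 0]], [[0, 0.0025, 0.112], [0, 0, 0]], [[0, 0.0025, 0.112], [0, 0, 0]], [[0, 0.0025, 0.112], [0, 0, 0]]]'

```text
time_s: 17.55
tcp_pos: [0.6019, -0.037, 0.116]
orientation: [3.14, -0.0, 1.279]
wrist_force: [0.5, 0.2, -0.0]
finger_gap: 0.07
gripper_force: 0.0
```

Run:
```python
from h import *
ys=-.2926; C=np.array([.5965,-.0267])
s=readout.read_state(); print('tcp in swivel',rz(-ys)@(s['tcp_pos'][:2]-C),s['tcp_pos'][2],s['wrist_force'])
```

```text
tcp in swivel [ 0.00815314 -0.00833166] 0.11602029220229854 [ 0.54540861  0.18159112 -0.01131996]
```

>>> jog_arm --commands '[[[0.006, 0, 0], [0, 0, 0]], [[0.012, 0, 0], [0, 0, 0]], [[0.018, 0, 0], [0, 0, 0]], [[0.024, -0.0005, 0], [0, 0, 0]], [[0.03, -0.0005, 0], [0, 0, 0]], [[0.036, -0.0005, 0], [0, 0, 0]], [[0.036, -0.0005, 0], [0, 0, 0]]]'

```text
time_s: 18.42
tcp_pos: [0.6116, -0.001, 0.1153]
orientation: [3.141, -0.001, 1.28]
wrist_force: [3.3, 0.4, -0.4]
finger_gap: 0.0702
gripper_force: 1.1
```

Run:
```python
from h import *
ys=-.2926; C=np.array([.5965,-.0267])
s=readout.read_state(); print('tcp in swivel',rz(-ys)@(s['tcp_pos'][:2]-C),s['tcp_pos'][2],s['wrist_force'])
d=cams.get_image('scene'); np.savez('scene5.npz',**d); crop(d,(230,350,150,250),6,'crop5')
print(blobs(d,(18,120,80),(35,255,255),(260,340,180,245)))
```

```text
tcp in swivel [0.00708186 0.02896105] 0.11534506943946188 [ 3.34263364  0.37175026 -0.36699267]
[((np.float64(314.6), np.float64(191.4)), 18), ((np.float64(307.4), np.float64(220.1)), 21)]
```

View pics/crop5.png

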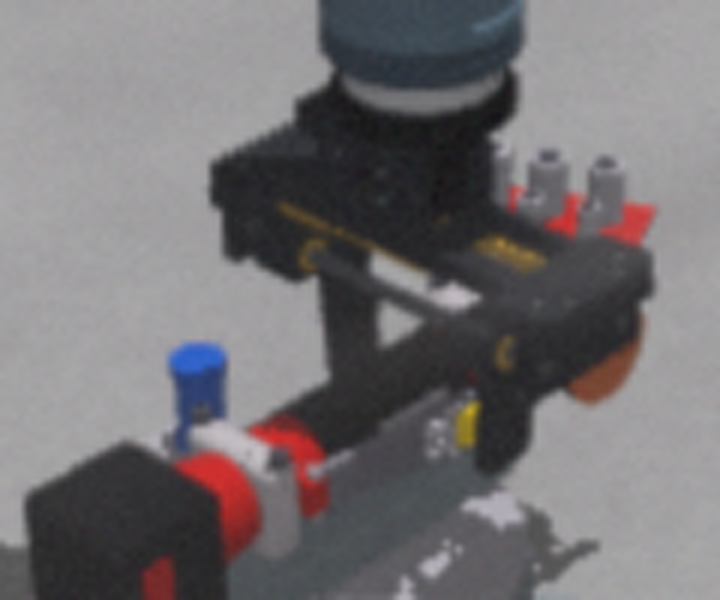

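Lever (yellow, crop (468,425)) is folded forward beneath the finger. Squeeze.

>>> jog_arm --commands '[[[0, 0, 0], [0, 0, 0]], [[0, 0, 0], [0, 0, 0]], [[0, 0, 0], [0, 0, 0]], [[0, 0, 0], [0, 0, 0]], [[0, 0, 0], [0, 0, 0]]]' --jaw 0.03 --squeeze 25

```text
time_s: 19.1
tcp_pos: [0.6101, -0.0005, 0.1155]
orientation: [-3.139, -0.001, 1.28]
wrist_force: [-2.2, 4.7, 5.3]
finger_gap: 0.0514
gripper_force: 25.0
```

Run:
```python
from h import *
ys=-.2926; C=np.array([.5965,-.0267])
s=readout.read_state(); c=rz(-ys)@(s['tcp_pos'][:2]-C); g=s['finger_gap']; print('tcp in swivel',c,'pads x',c[0]-g/2,c[0]+g/2,rz(-ys)@s['wrist_force'][:2],s['gripper_force'])
```

```text
tcp in swivel [0.00548358 0.02901626] pads x -0.020224441867238128 0.0311916111735862 [-3.49735823  3.8575764 ] 24.985361497092526
```

>>> jog_arm --commands '[[[0, 0, 0], [0, 0, 0]], [[0, 0, 0], [0, 0, 0]], [[0, 0, 0], [0, 0, 0]], [[0, 0, 0], [0, 0, 0]], [[0, 0, 0], [0, 0, 0]], [[0, 0, 0], [0, 0, 0]], [[0, 0, 0], [0, 0, 0]], [[0, 0, 0], [0, 0, 0]], [[0, 0, 0], [0, 0, 0]], [[0, 0, 0], [0, 0, 0]], [[0, 0, 0], [0, 0, 0]], [[0, 0, 0], [0, 0, 0]], [[0, 0, 0], [0, 0, 0]], [[0, 0, 0], [0, 0, 0]], [[0, 0, 0], [0, 0, 0]], [[0, 0, 0], [0, 0, 0]]]' --squeeze 35

```text
time_s: 21.1
tcp_pos: [0.6099, -0.0004, 0.1155]
orientation: [-3.139, -0.001, 1.28]
wrist_force: [-2.6, 4.6, 6.0]
finger_gap: 0.0506
gripper_force: 35.0
```

Run:
```python
from h import *
s=readout.read_state(); print(s['finger_gap'],s['gripper_force'],s['wrist_force'])
d=cams.get_image('scene'); np.savez('scene6.npz',**d); crop(d,(270,340,190,240),11,'crop6')
```

```text
0.0505779169489257 34.974672455282416 [-2.59383828  4.63668847  5.96291918]
```

View pics/crop6.png

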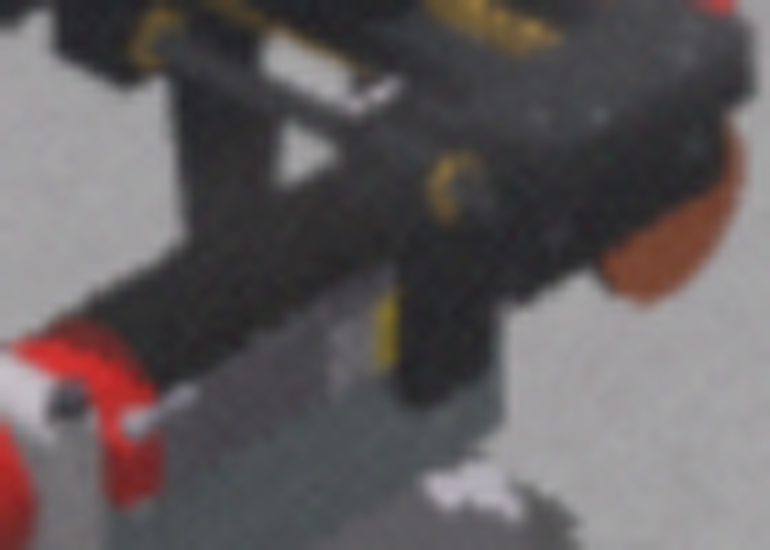

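Yellow lever is flat under the finger (crop (388,330)) and the paddle lies along the barrel; held >2 s. Release by reversing.

>>> jog_arm --commands '[[[0, 0, 0], [0, 0, 0]], [[0, 0, 0], [0, 0, 0]], [[0, 0, 0], [0, 0, 0]], [[-0.006, 0, 0], [0, 0, 0]], [[-0.014, 0, 0], [0, 0, 0]], [[-0.022, 0, 0], [0, 0, 0]], [[-0.03, 0, 0], [0, 0, 0]], [[-0.038, 0, 0], [0, 0, 0]], [[-0.038, 0, 0], [0, 0, 0]], [[-0.038, 0, -0.03], [0, 0, 0]], [[-0.038, 0, -0.08], [0, 0, 0]], [[-0.038, 0, -0.13], [0, 0, 0]], [[-0.038, 0, -0.16], [0, 0, 0]], [[-0.038, -0.06, -0.16], [0, 0, 0]], [[-0.038, -0.12, -0.16], [0, 0, 0]], [[-0.038, -0.15, -0.16], [0, 0, 0]], [[-0.038, -0.15, -0.16], [0, 0, 0]]]' --jaw 0.072

```text
time_s: 23.28
tcp_pos: [0.4549, 0.0052, 0.2755]
orientation: [3.142, 0.001, 1.281]
wrist_force: [0.8, 0.1, 0.2]
finger_gap: 0.0721
gripper_force: 0.0
```

Run:
```python
from h import *
d=cams.get_image('scene'); e=np.load('scene4.npz'); print(blobs(d,(18,120,100),(35,255,255),(260,320,180,245)),blobs(e,(105,120,60),(125,255,255),(250,275,200,230)),blobs(d,(105,120,60),(125,255,255),(250,275,200,230)))
crop(d,(100,400,120,345),2.66,'crop7')
```

```text
[((np.float64(307.1), np.float64(223.1)), 32)] [((np.float64(262.4), np.float64(212.2)), 63)] [((np.float64(262.7), np.float64(211.3)), 71)]
```

View pics/crop7.png

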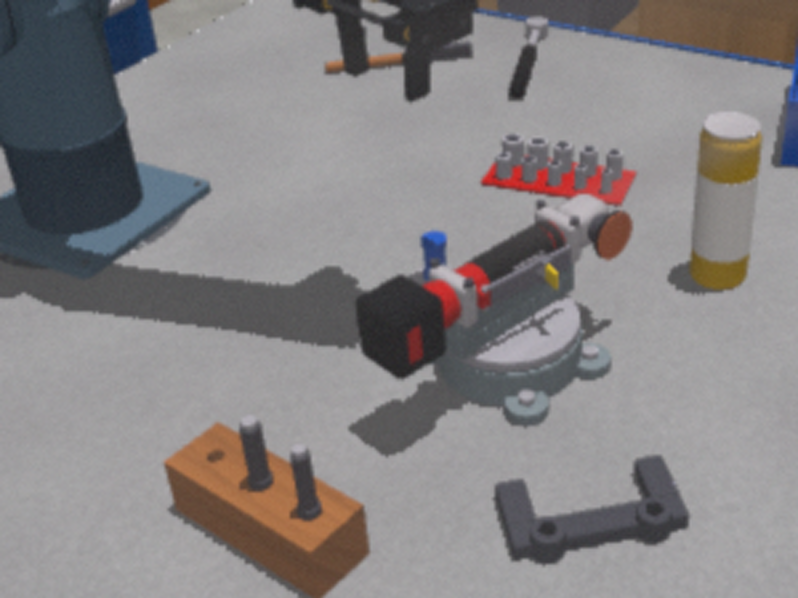

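Lever is back at (307,223) as before, pin in the ear, punches, can and bracket untouched. Quick check of pin height, then hand in.

Run:
```python
from h import *
e=np.load('scene4.npz'); d=cams.get_image('scene'); H=[]
for q in(e,d):
    m=cv2.inRange(cv2.cvtColor(q['img'],cv2.COLOR_RGB2HSV),(105,100,40),(125,255,255)); m[:195]=0;m[235:]=0;m[:,:250]=0;m[:,275:]=0
    v,u=np.nonzero(m); z=q['z_map'][v,u]; X=(np.linalg.inv(q['intrinsics'])@np.array([u,v,np.ones_like(u)])*z).T-q['t']; H.append(np.percentile((X@q['R'])[:,2],97)); print(v.min(),H[-1])
if abs(H[1]-.098)<.005:
    from plant import workorder; print(workorder.job_done())
```

```text
208 0.10047047440750431
207 0.1001838984221853
the job is handed in; nothing more can be done
None
```

The job is done and handed in at about 23 s: the grinder is swung into line and the locating pin is down on the ear. The trial run came after that, with the lever held forward and the paddle squeezed for over 2 s; after release the lever sprang back, and the pin stayed in. The punches, can and bracket looked undisturbed in the last picture.

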